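# Dock the hot pan over the lip

## Task

Slide the closed steel food pan up the ramp of the warming dock, lengthways between the guides, and over the lip, pushing the sprung end plate back far enough to get its rear end down behind the lip, so that it lies flat on the bay floor, caught between the lip and the end plate. Keep the pan upright and on its underside throughout, do not drive the end plate to its hard stop, and leave everything else on the counter where it is.

Things in the scene. Friction and masses are not known exactly. Their poses are not given: they have to be found in the camera images.
- dock: Low bare-metal warming dock, fixed. Origin: toe of its ramp, mid-width, at counter level. x points along the dock, up the ramp into the bay; y to the left of that; z up. Ramp from x=0 (height 0) to x=120 mm (height 24), then a level crest to x=128 mm. Behind it the bay floor, height 16 mm, runs to a grey housing at x=314 to 364 mm (66 high).
- mouth (a point): Centre of the dock's mouth, dock x=0, at the height of the guides' tops (40 mm above the counter). Two upright side guides 4 mm thick run from dock x=30 to 290 mm, 116 mm apart inside, level tops; before that they flare, from 116 mm apart at x=30 to about 160 mm at x=-14 mm.
- lip (a point): Point on the lip, mid-width: the bay-side edge of the crest (dock x=128 mm, 24 mm above the counter), where a sharp step drops 8 mm to the bay floor. A pan whose rear still lies on the lip, or hangs on the pusher, slopes nose-down by about 0.05 rad, and the end plate drives it back when it is let go; its rear has to go down behind the lip first. Axes as the dock.
- end_plate (a joint): Sprung end plate of the bay: black, 100 wide, heights 17 to 57 mm, facing the lip. Value in m: 0 = free, its face 150 mm from the lip (dock x=278 mm); grows as it is pushed back along dock +x; hard stop at 0.022. Spring: 5 N when free, plus 0.45 N per mm. A pan lying behind the lip holds it pressed in by about 6 mm or more.
- pan_center (a point): Centre (30 mm above the underside) of the closed steel food pan: 156 long (its x), 104 wide (y), 60 high (z); upright walls to 56 mm, above them a flat fixed lid 144 x 92 x 4 mm, no handle. 0.45 to 0.9 kg. Too wide for a gripper; both ends alike. It stands on the counter before the ramp, off line and askew.
- salt: Bystander: white shaker, 52 mm across, 110 high, standing beside the dock. Origin under its centre.
- pepper: Bystander: dark wooden shaker, 52 mm across, 110 high, standing beside the dock. Origin under its centre.
- can: Bystander: drinks can, 66 mm across, 115 high, standing beside the dock. Origin under its centre.
- can2: Bystander: drinks can, 66 mm across, 115 high, standing at the far right of the counter. Origin under its centre.
- tub: Bystander: sauce tub, 72 mm across, 45 high, standing on the right of the counter. Origin under its centre.
- carton: Bystander: flat carton 100 x 200 x 45 mm, lying at the right end of the counter. Origin under its centre.
- tongs: Bystander: steel tongs 220 mm long lying beyond the work area. Origin at the middle, on the counter.
Mind the look-alikes: they are no part of the job. What is shaped like the part that bears pan_center but green or turquoise is not meant.

How it is judged:
On the way:
1. the pan rides up the ramp between the guides, nose up (angle between pan_center's own z axis and vertical above 0.1 rad and x of pan_center in the frame of dock between 0 and 0.14 m and y of pan_center in the frame of dock between -0.03 and 0.03 m), for 0.1 s.
At the end, for the whole second after the job is handed in: The pan lies at rest, flat (within 0.02 rad) on the bay floor (height within 2.5 mm), its rear end behind the lip (at most 3 mm sunk into it, at most 8 mm clear of it), in line with the dock (within 9 mm and 0.09 rad), with the end plate pressed in by more than 3 mm (x of pan_center in the frame of dock between 0.203 and 0.214 m and y of pan_center in the frame of dock between -0.009 and 0.009 m and z of pan_center in the frame of dock between 0.0435 and 0.0485 m and angle between pan_center's own z axis and vertical below 0.02 rad and angle between the x axis of pan_center and the x axis of dock, either way round below 0.09 rad and value of joint end_plate above 0.003 m and linear speed of pan below 0.01 m/s); the robot touches nothing.
It fails at once if the pan is tipped by more than 0.45 rad (26 degrees) (angle between pan_center's own z axis and vertical above 0.45 rad).
It fails at once if the pan is lifted off (its centre more than 95 mm above the counter) (height (world z) of pan_center above 0.095 m).
It fails at once if the end plate is driven to its hard stop (beyond 20.5 mm) (value of joint end_plate above 0.0205 m).
It fails at once if a bystander is moved more than 25 mm (distance of any of salt, pepper, can, can2, tub, carton, tongs from where it was at the start of the episode above 0.025 m).
It also fails if it takes over 72 s, if anything falls off the work surface, if the arm or the gripper's body presses on something with over 40 N, if the wrist force passes 120 N, or if a joint passes its speed limit or range.

## Robot

A 7-joint arm with a two-finger parallel gripper is mounted at the origin on the work surface. World frame = base frame: x ahead of the robot, y to its left, z up, the work surface at z = 0. Lengths are in m, angles in rad, forces in N, time in s.
With the tool pointing down it reaches from about 0.425 to 1.025 m from the base axis. Payload 9.4 kg.
Tool frame: the origin (TCP) lies at the very end of the fingers, on their centre line; the grasp point (between the pads) lies robot.grasp_offset behind it (robot.grasp_offset is the distance from the TCP to the grasp point, in m); z points along the fingers, y is the line along which they close (so a half turn about z gives the same grasp; the last joint's range is limited). The gripper opens to 93 mm and grips with 3 to 60 N. Pads are 15 mm wide; open, the fingers measure 128 mm over their backs; the gripper's body (75 mm by 188 mm) begins 65 mm behind the grasp point.
Start: joints at [1.051, 0.599, -0.003, 1.599, 0.002, 0.943, -0.08], TCP at [0.311, -0.655, 0.219] pointing down, gripper open.
Joint ranges: [-2.57, 2.57], [-0.35, 1.97], [-1.29, 1.29], [0.11, 2.56], [-1.05, 4.19], [0.11, 1.86], [-2.63, 2.63]. Speed limits (rad/s): [2.22, 2.22, 3.01, 3.01, 3.14, 3.14, 3.14].

## Interface

Orientations are given as [roll, pitch, yaw] about the fixed x, y, z axes, in that order (R = Rz(yaw) Ry(pitch) Rx(roll)).
In Python, from station import robot gives the robot as it stands.
- The arm moves only by the shell command python3 -m jog 'ROWS' [FORCE]. ROWS is JSON, a list of rows, each a list of 5 numbers: the closure in counts, from 0 (fully open) to 255 (shut), then the shift along the tool's x, y, z in mm, then the turn about the tool's z in degrees. A call has 1 to 10 rows; each row shifts and turns the commanded pose from where the row before left it, along the tool's axes as they then stand; what a row does not reach is not made up. A row lasts 1/12 s, in which the tool goes at most 41.7 mm and 7.16 degrees, less where a joint would pass 70% of its speed; a pose out of reach is approached as far as the arm can. A call with a gripper value outside its range is refused whole. The fingers move at their own pace and stop on an object; FORCE is the grip in N (left out, the last holds). Time passes only in rows, so rows that do not move let the fingers close. It gives the time, the measured TCP pose, the force, the opening and the grip force at its end, in the units of the state.
- robot.get_obs(): the state, without advancing time (a new reading comes with each control period).
- robot.read_camera(name): name is "side" or "top" or "wrist"; returns a dict with "img" (480x640x3 uint8, red, green, blue), "z_map" (480x640 float32, m along the optical axis (not along the pixel's ray), 0 where there is no reading), "fov_y" (degrees; the focal length in pixels is half the picture's height over the tangent of half this angle, whatever the lens; pixels are square), "cx", "cy" (the principal point, pixels), "extrinsics" (4x4, takes a point from camera to world coordinates). Camera axes: x right, y up, looking along -z (the intrinsics and any distortion apply to the point x, -y, -z); pixel columns grow to the right and rows downward; lengths in m; the calibration is good to about 2 mm. A picture is of the moment at which its call begins.
- robot.finish_job(): hands the job in; it is judged then, once.
The state is a dict: "clock": time; "joints": joint angles; "qd": joint speeds; "effort": joint torques, N m; "tool_pos": TCP position; "ee_rot": TCP orientation; "force": force on the tool from outside, world axes, zero at the start; "torque": the same for the moment, N m; "opening": opening from 0.0 (shut) to 1.0 (fully open); "grip_force": force on a finger pad.
Only numpy, scipy, OpenCV 4.12 (cv2) and the standard library are available. Lean on these libraries where they do the work, as an engineer would, in place of code of your own. Each camera call takes 0.05 s, during which the arm holds its last target. There are 200 camera calls.

## Working session

There is one attempt and no reset: what is moved stays moved. The work goes in short steps, Python scripts to look and compute and a shell command to move; the robot and the scene stay as the last step left them, time stands still between calls to the robot, and variables do not carry over. Pictures are saved under pics/ and viewed, at most 10 in all, crops included, and the job is handed in when it is done.

```bash
mkdir -p pics; ls
cat > h.py <<'E'
import numpy as np, cv2
from station import robot
def grab(n):
    c=robot.read_camera(n); np.savez('/tmp/%s.npz'%n,**{k:np.asarray(v) for k,v in c.items()}); return c
def pts(c):
    z=c['z_map'].astype(float); f=240/np.tan(np.radians(float(c['fov_y']))/2)
    v,u=np.mgrid[:480,:640]
    P=np.stack([(u-c['cx'])/f*z,-(v-c['cy'])/f*z,-z,np.ones_like(z)],-1)
    W=(P@np.array(c['extrinsics']).T)[...,:3]; W[z==0]=np.nan
    return W
E
python3 - <<'E'
from h import *
for n in ['top','side']:
    c=grab(n); cv2.imwrite('pics/%s0.png'%n,c['img'][...,::-1]); print(n,{k:v for k,v in c.items() if k not in('img','z_map')}); 
o=robot.get_obs(); print(o)
E
```

```text
pics
top {'fov_y': 43.705647751855864, 'cx': 313.2745005446614, 'cy': 234.6086755772894, 'extrinsics': array([[ 0.01848804,  0.98198165, -0.18806975,  0.22256388],
       [-0.99982716,  0.01778914, -0.00540346, -0.12717337],
       [-0.00196049,  0.18813714,  0.98214081,  1.68102441],
       [ 0.        ,  0.        ,  0.        ,  1.        ]])}
side {'fov_y': 49.292487612416856, 'cx': 320.4403004063303, 'cy': 245.121245334313, 'extrinsics': array([[-0.6819249 ,  0.43012506, -0.59158335, -0.30223083],
       [-0.73138113, -0.39242373,  0.55775018,  0.63797912],
       [ 0.00775099,  0.81301663,  0.58218887,  0.86094205],
       [ 0.        ,  0.        ,  0.        ,  1.        ]])}
{'clock': 0.1, 'joints': array([ 1.05130208,  0.60006985, -0.00257032,  1.60004716,  0.00179362,
        0.9428969 , -0.07980124]), 'qd': array([ 0.00317303, -0.00015792, -0.00118933,  0.00014365, -0.00037168,
        0.00053714, -0.00023703]), 'effort': array([ 4.69888881e-03, -7.66554523e+01,  1.50147837e+00, -2.52938461e+01,
       -5.23453066e-02,  1.36257178e-02,  6.92463618e-05]), 'tool_pos': array([ 0.31045403, -0.6546813 ,  0.21782904]), 'ee_rot': array([-3.14017811e+00,  1.11672919e-04,  4.42870077e-01]), 'force': array([ 0.58348782, -0.38500996, -0.53070702]), 'torque': array([0.06732662, 0.01616862, 0.01554869]), 'grip_force': 0.0, 'opening': 1.0016223114956504}
```

View pics/top0.png

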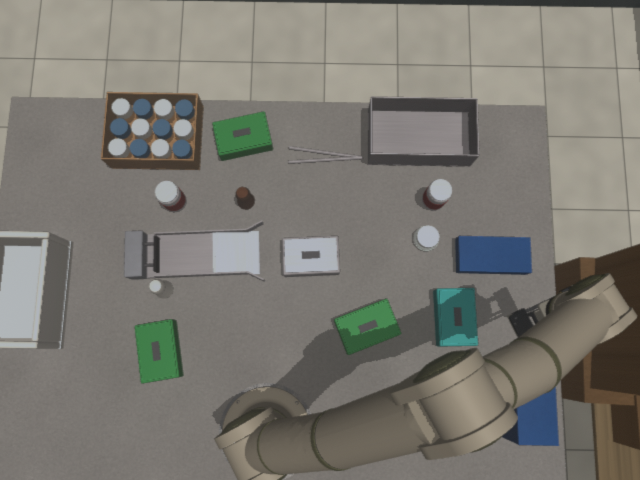

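View pics/side0.png

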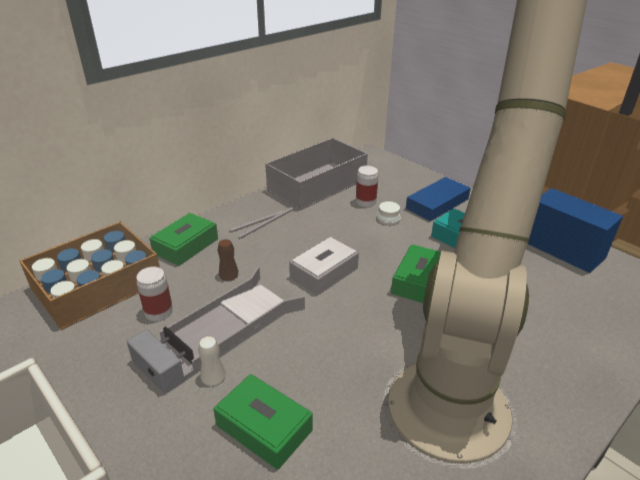

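The top view shows the dock with its housing at (136,254), ramp at (237,252) and mouth facing right at about (262,252). The shakers stand at (155,288) and (244,197), and the can at (170,195).
Candidates for the pan: grey steel (311,255), green (242,135), (367,326) and (157,351), turquoise (457,317). I choose the grey one at (311,255), which stands in front of the ramp.

```bash
cat >> h.py <<'E'
def rect(W,m):
    P=W[m]; r=cv2.minAreaRect((P[:,:2]*1000).astype(np.float32)); return r,np.median(P[:,2])
E
python3 - <<'E'
from h import *
for n in ['top','side']:
    c=dict(np.load('/tmp/%s.npz'%n)); W=pts(c); x,y,z=W[...,0],W[...,1],W[...,2]
    if n=='top':
        print('pan near',W[255,330],W[255,290],'ramp',W[252,250],W[252,220],'floor',W[252,185],'hous',W[254,136],'counter',W[300,330])
        P0=W[255,325];H0=W[254,136]
    roi=lambda p,r:(np.hypot(x-p[0],y-p[1])<r)
    lid=roi(P0,.14)&(z>.05)&(z<.075)
    r,zz=rect(W,lid); print(n,'pan',r,zz,lid.sum(), 'med',np.nanmedian(W[lid],0))
    hs=roi(H0,.09)&(z>.06)&(z<.075); print(n,'hous',rect(W,hs),hs.sum())
    u=np.argwhere(lid)[:,::-1]; print(u.min(0),u.max(0))
    fl=(x>H0[0]-.1)&(x<H0[0]+.1)&(y<H0[1]-.03)&(y>H0[1]-.42)
    g=fl&(z>.034)&(z<.046)
    np.save('/tmp/g_%s.npy'%n,W[g])
    # straight guides: two sides
    for s in (1,-1):
        q=W[g&((x-H0[0])*s>.04)&(y>H0[1]-.3)]
        if len(q)>20:
            vx,vy,x0,y0=cv2.fitLine((q[:,:2]).astype(np.float32),cv2.DIST_HUBER,0,.001,.001).ravel()
            print(n,'guide',s,len(q),'ang',np.degrees(np.arctan2(vy,vx)),x0,y0, q[:,1].min(),q[:,1].max(),q[:,0].min(),q[:,0].max())
c=np.load('/tmp/top.npz'); im=c['img'][180:310,110:360,::-1]
cv2.imwrite('pics/crop0.png',cv2.resize(im,None,fx=3,fy=3,interpolation=cv2.INTER_CUBIC))
E
```

```text
pan near [ 0.47780284 -0.16525733  0.05441016] [ 0.47449923 -0.05566064  0.06278563] ramp [0.49012137 0.06061933 0.00447575] [0.48541207 0.14250556 0.02440513] floor [0.48520558 0.24288772 0.01439497] hous [0.4689687  0.36474494 0.06693074] counter [ 0.35914306 -0.16831196 -0.00383056]
top pan ((477.5628662109375, -111.91844940185547), (104.80696868896484, 155.60585021972656), 3.30959153175354) 0.05850484782768672 2072 med [ 0.47612186 -0.11250557  0.05850485]
top hous (((472.12957763671875, 356.723876953125), (127.17375946044922, 85.23399353027344), 3.1101877689361572), np.float64(0.0648909991627511)) 763
[282 236] [339 274]
top guide 1 166 ang -86.340065 0.5415418 0.2012001 0.06522131759263977 0.3276704707702657 0.5101496178040762 0.5529171970090203
top guide -1 152 ang -86.719315 0.4206953 0.22030075 0.06802370409630806 0.318986248495175 0.37161734241951094 0.42878987078704045
side pan ((472.91552734375, -106.55592346191406), (106.1260986328125, 157.61495971679688), 1.7053358554840088) 0.05724563202503974 1485 med [ 0.46767658 -0.09853732  0.05724563]
side hous (((469.2846374511719, 378.3531188964844), (131.56716918945312, 50.272056579589844), 3.3602588176727295), np.float64(0.0642885053405769)) 1162
[290 237] [358 280]
side guide 1 250 ang -86.7131 0.53853333 0.21486588 0.06777217913415645 0.3322731943982678 0.5121289459736168 0.5530278601246933
side guide -1 271 ang -86.728386 0.41982898 0.17581493 0.06490444129884987 0.3252820257022858 0.3691149612161283 0.42771722594117045
```

View pics/crop0.png

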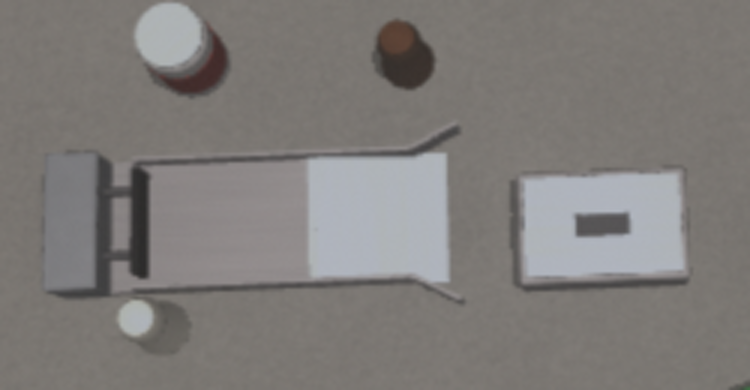

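Crop: the chosen object is a bare-steel pan with a grey label. It stands in front of the mouth with its long axis nearly parallel to the dock, about 23 mm to the dock's left. I'll push it sideways first with two open fingers on its near wall, then push it from behind.

```bash
python3 -m jog '[[0,0,0,0,7],[0,0,0,0,7],[0,0,0,0,7],[0,0,0,0,1],[0,9,-37,0,0],[0,9,-37,0,0],[0,9,-37,0,0],[0,9,-37,0,0],[0,9,-37,0,0],[0,9,-37,0,0]]'; python3 -m jog '[[0,9,-37,0,0],[0,9,-37,0,0],[0,9,-37,0,0],[0,9,-37,0,0],[0,9,-37,0,0],[0,9,-37,0,0],[0,9,-37,0,0],[0,9,-37,0,0],[0,0,0,0,0],[0,0,0,0,0]]'
cat >> h.py <<'E'
D=np.radians(93.4); T=np.array([.4894,.0400]); ex=np.array([np.cos(D),np.sin(D)]); ey=np.array([-ex[1],ex[0]])
def todock(p): d=np.asarray(p)[...,:2]-T; return np.stack([d@ex,d@ey],-1)*1000
def plan(x,y,z):
    o=robot.get_obs(); p=o['tool_pos']; w=o['ee_rot'][2]; d=(np.array([x,y,z])-p)*1000
    print('tcp',p.round(4),'rpy',np.degrees(o['ee_rot']).round(1),'F',o['force'].round(1),'t',o['clock'])
    print('tool shift',(np.cos(w)*d[0]+np.sin(w)*d[1]).round(1),(np.sin(w)*d[0]-np.cos(w)*d[1]).round(1),(-d[2]).round(1))
E
python3 -c "
from h import *
print(robot.grasp_offset)
plan(.405,-.13,.02)"
```

```text
clock: 0.93
tool_pos: [0.3514, -0.4284, 0.2185]
ee_rot: [-3.142, 0.0, 0.063]
force: [1.1, -0.1, 0.3]
opening: 1.003
grip_force: 0.0
clock: 1.77
tool_pos: [0.4064, -0.1286, 0.2187]
ee_rot: [-3.142, -0.0, 0.067]
force: [-0.3, -0.6, 0.2]
opening: 0.997
grip_force: 0.0
0.0188
tcp [ 0.4064 -0.1286  0.2187] rpy [-180.    -0.     3.8] F [-0.3 -0.6  0.2] t 1.7667
tool shift -1.5 1.3 198.7
```

Run:
```python
from h import *
c=grab('wrist'); W=pts(c); x,y,z=W[...,0],W[...,1],W[...,2]
m=(abs(x-.476)<.12)&(abs(y+.11)<.14)&(z>.045)&(z<.075)
print(m.sum()); 
if m.sum()>50: print(rect(W,m))
cv2.imwrite('pics/wrist1.png',c['img'][...,::-1])
```

```text
23714
(((476.01690673828125, -110.37762451171875), (104.13951110839844, 156.39517211914062), 3.3720130920410156), np.float64(0.06020264547084608))
```

View pics/wrist1.png

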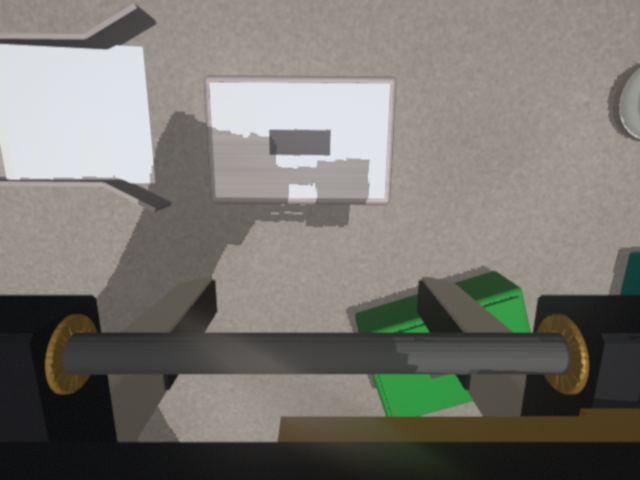

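The wrist view shows the pan at (300,140), parallel to the tool, and the flare at left. A green look-alike at (440,345) lies close under the right finger, so I'll locate it before descending. I'll also refine the dock's line from this view.

Run:
```python
from h import *
for n in('wrist','top'):
    c=dict(np.load('/tmp/%s.npz'%n)); W=pts(c); im=c['img'].astype(int)
    g=(im[...,1]>im[...,0]*1.6)&(im[...,1]>im[...,2]*1.6)&(abs(W[...,0]-.33)<.15)&(abs(W[...,1]+.25)<.18)&(W[...,2]>.03)&(W[...,2]<.075)
    r=rect(W,g); print(n,r,cv2.boxPoints(r[0]).round())
c=dict(np.load('/tmp/wrist.npz')); W=pts(c); x,y,z=W[...,0],W[...,1],W[...,2]
g=(z>.034)&(z<.046)&(abs(x-.48)<.1)&(y>-.005)&(y<.2)
for s in(1,-1):
    q=W[g&((x-.485)*s>.03)]; print(s,len(q),q[:,:2].min(0),q[:,:2].max(0)); d=todock(q); k=d[:,0]>33; print(d[k].mean(0),k.sum(), d[:,0].min(), d[d[:,0]<-5].mean(0))
im=c['img'].astype(int).min(-1); w=(im>200)&(y>.01)&(abs(x-.485)<.1)&(z<.03); r=rect(W,w);print('ramp',r[0],cv2.boxPoints(r[0]), todock(cv2.boxPoints(r[0])/1000))
```

```text
wrist (((285.44903564453125, -266.89898681640625), (104.41271209716797, 153.82785034179688), 22.179258346557617), np.float64(0.05994956967676707)) [[ 208. -215.]
 [ 266. -358.]
 [ 363. -318.]
 [ 305. -176.]]
top (((287.6251220703125, -267.7912292480469), (96.79933166503906, 150.95382690429688), 22.839040756225586), np.float64(0.05868358173889865)) [[ 214. -217.]
 [ 272. -356.]
 [ 362. -319.]
 [ 303. -179.]]
1 1213 [0.54183728 0.02680322] [0.57550617 0.14260039]
[ 64.16214841 -60.12443832] 585 -18.045769896832265 [-11.56866194 -79.86241538]
-1 896 [0.40650796 0.01771805] [0.430507   0.15853052]
[76.63581113 59.19232974] 493 -17.518222481356418 [-11.38655377  78.96668933]
ramp ((486.96466064453125, 100.95567321777344), (123.29108428955078, 128.30572509765625), 2.5944759845733643) [[422.47833  162.25229 ]
 [428.28632   34.078087]
 [551.451     39.659058]
 [545.643    167.83325 ]] [[126.00598923  59.55354801]
 [ -2.28705767  61.35732253]
 [ -4.02036095 -61.9215273 ]
 [124.27267497 -63.72536089]]
```

```bash
sed -i 's/T=np.array(\[.4894,.0400\])/T=np.array([.4896,.0370])/' h.py
python3 -m jog '[[0,0,0,38,0.4],[0,0,0,38,0],[0,0,0,38,0],[0,0,0,38,0],[0,0,0,38,0],[0,0,0,8,0],[0,0,0,0,0],[0,4,0,0,0],[0,4,0,0,0],[0,3,0,0,0]]'; python3 -m jog '[[0,3,0,0,0],[0,3,0,0,0],[0,3,0,0,0],[0,3,0,0,0],[0,3,0,0,0],[0,3,0,0,0],[0,2,0,0,0],[0,0,0,0,0]]'
python3 - <<'E'
from h import *
c=grab('wrist'); W=pts(c); x,y,z=W[...,0],W[...,1],W[...,2]
m=(abs(x-.49)<.12)&(abs(y+.11)<.14)&(z>.045)&(z<.075)
print(m.sum()); r=rect(W,m); print(r, todock(np.array(r[0][0])/1000)); plan(0,0,0)
E
```

```text
clock: 2.65
tool_pos: [0.4186, -0.1311, 0.0271]
ee_rot: [-3.141, 0.002, 0.051]
force: [-2.3, 0.5, -1.0]
opening: 1.003
grip_force: 1.2
clock: 3.32
tool_pos: [0.4375, -0.1294, 0.0265]
ee_rot: [-3.141, 0.004, 0.052]
force: [-3.0, -0.3, 2.9]
opening: 1.002
grip_force: 1.9
134159
(((488.61102294921875, -110.31592559814453), (120.37248992919922, 159.32916259765625), 2.795867919921875), np.float64(0.06033827390399832)) [-146.99797158    9.7240096 ]
tcp [ 0.4375 -0.1294  0.0264] rpy [-180.     0.2    3. ] F [-4.1  0.1  3. ] t 3.3667
tool shift -430.1 -152.1 26.4
```

```bash
python3 -m jog '[[0,-8,0,0,0],[0,-8,0,-10,0],[0,0,0,-30,0],[0,0,0,-30,0],[0,0,0,-30,0],[0,0,0,-30,-7],[0,0,0,-10,-7],[0,0,0,0,-7],[0,0,0,0,-7],[0,0,0,0,-7]]'; python3 -m jog '[[100,0,0,0,-7],[100,0,0,0,-7],[100,0,0,0,-7],[100,0,0,0,-7],[100,0,0,0,-7],[100,0,0,0,-7],[100,0,0,0,-7],[100,0,0,0,-6],[100,0,0,0,0],[100,0,0,0,0]]'
python3 - <<'E'
from h import *
for n in('wrist','top'):
    c=grab(n); W=pts(c); x,y,z=W[...,0],W[...,1],W[...,2]
    m=(abs(x-.497)<.1)&(abs(y+.11)<.11)&(z>.048)&(z<.075)
    print(n,m.sum()); r=rect(W,m); print(r, todock(np.array(r[0][0])/1000))
cv2.imwrite('pics/wrist2.png',np.load('/tmp/wrist.npz')['img'][...,::-1])
p=T-.245*ex+.001*ey; plan(*p,.15)
E
```

```text
clock: 4.2
tool_pos: [0.4221, -0.1306, 0.1671]
ee_rot: [-3.141, 0.002, 0.669]
force: [-0.3, 0.2, -0.4]
opening: 0.998
grip_force: 0.0
clock: 5.03
tool_pos: [0.4219, -0.1306, 0.1662]
ee_rot: [-3.138, -0.001, 1.619]
force: [-0.2, -0.8, -1.0]
opening: 0.609
grip_force: 0.0
wrist 27657
(((496.5649719238281, -107.99598693847656), (103.65442657470703, 155.21240234375), 2.9310460090637207), np.float64(0.06028222826044971)) [-145.15383628    1.64647379]
top 352
(((496.12994384765625, -57.48406219482422), (105.7174301147461, 50.15977478027344), 1.6122623682022095), np.float64(0.057904239673587266)) [-94.70502128  -0.91494293]
tcp [ 0.4221 -0.1305  0.1661] rpy [-179.8   -0.    92.8] F [ 0.3 -1.2  0.2] t 5.1333
tool shift -81.0 77.2 16.1
```

```bash
python3 -m jog '[[100,-27,26,0,-0.6],[100,-27,26,0,0],[100,-27,25,0,0],[100,0,0,30,0],[100,0,0,30,0],[100,0,0,30,0],[100,0,0,26,0],[100,0,0,0,0],[100,4,0,0,0],[100,4,0,0,0]]'; python3 -c "
from h import *
plan(*(T-.02*ex),.05); print(todock(robot.get_obs()['tool_pos']))"
```

```text
clock: 5.97
tool_pos: [0.5035, -0.1982, 0.0505]
ee_rot: [-3.138, -0.001, 1.632]
force: [-0.5, 0.1, 0.5]
opening: 0.608
grip_force: 0.0
tcp [ 0.5035 -0.1982  0.0505] rpy [-179.8   -0.    93.5] F [-0.5  0.1  0.5] t 5.9667
tool shift 215.7 0.5 0.5
[-2.35660843e+02  5.88407691e-02]
```

```bash
python3 -m jog '[[100,4,0,0,0],[100,4,0,0,0],[100,6,0,0,0],[100,6,0,0,0],[100,6,0,0,0],[100,6,0,0,0],[100,6,0,0,0],[100,6,0,0,0],[100,6,0,0,0],[100,6,0,0,0]]'
cat >> h.py <<'E'
def look():
    for n in('wrist','top','side'):
        c=grab(n); W=pts(c); d=todock(W); z=W[...,2]; t=todock(robot.get_obs()['tool_pos'])
        m=(d[...,0]>t[0]+12)&(d[...,0]<t[0]+185)&(abs(d[...,1])<75)&(z>.05)&(z<.11)
        if n=='top': m&=(d[...,0]<270)
        if m.sum()<100: print(n,m.sum()); continue
        P=np.c_[d[m],z[m]*1000]
        A=np.c_[P[:,0],P[:,1],np.ones(len(P))]; k=np.ones(len(P),bool)
        for _ in range(4): s=np.linalg.lstsq(A[k],P[k,2],rcond=None)[0]; k=abs(A@s-P[:,2])<3
        r=cv2.minAreaRect(P[k,:2].astype(np.float32))
        print(n,k.sum(),'rect',np.round(r[0],1),np.round(r[1],1),round(r[2],1),'slope',s[:2].round(3),'x',P[k,0].min().round(1),P[k,0].max().round(1))
    o=robot.get_obs(); print('tcp dock',t.round(1),o['tool_pos'][2].round(4),'yaw',np.degrees(o['ee_rot'][2]).round(2),'F along',(o['force'][:2]@ex).round(2),'lat',(o['force'][:2]@ey).round(2),'z',o['force'][2].round(2),o['clock'])
E
python3 -c "
from h import *
look()"
```

```text
clock: 6.8
tool_pos: [0.5001, -0.1439, 0.0509]
ee_rot: [-3.139, 0.002, 1.632]
force: [-0.0, -5.3, 5.3]
opening: 0.604
grip_force: 2.8
wrist 62449 rect [-114.9    1.9] [ 97.6 105.1] 90.0 slope [0.001 0.   ] x -167.5 -62.3
top 894 rect [-81.7   1.3] [101.4 128.5] 89.8 slope [-0.004 -0.005] x -145.8 -17.4
side 1247 rect [-90.1   6.2] [154.2 101.5] 0.3 slope [-0.001 -0.008] x -167.0 -13.1
tcp dock [-179.7    0.4] 0.0504 yaw 93.6 F along -0.6 lat -0.85 z -0.37 6.95
```

```bash
python3 -m jog '[[100,4,0,0,0.2],[100,5,0,0,0],[100,6,0,0,0],[100,6,0,0,0],[100,6,0,0,0],[100,6,0,0,0],[100,6,0,0,0],[100,6,0,0,0],[100,6,0,0,0],[100,6,0,0,0]]';  python3 -m jog '[[100,6,0,0,0],[100,6,0,0,0],[100,6,0,0,0],[100,6,0,0,0],[100,6,0,0,0],[100,6,0,0,0],[100,6,0,0,0],[100,6,0,0,0]]'; python3 -c "
from h import *
look()"
```

```text
clock: 7.78
tool_pos: [0.496, -0.087, 0.0498]
ee_rot: [-3.137, 0.001, 1.628]
force: [0.2, -5.9, 2.4]
opening: 0.609
grip_force: 3.0
clock: 8.45
tool_pos: [0.493, -0.0377, 0.0495]
ee_rot: [-3.137, -0.001, 1.629]
force: [0.6, -4.7, 0.1]
opening: 0.608
grip_force: 2.2
wrist 66322 rect [-11.    2.3] [ 97.6 100.3] 89.9 slope [0.123 0.   ] x -61.0 39.2
top 755 rect [30.5  2.5] [100.2 113.4] 88.9 slope [ 0.107 -0.014] x -25.4 87.6
side 1222 rect [16.3  6.1] [102.9 155.1] 89.9 slope [ 0.09  -0.035] x -61.3 93.9
tcp dock [-73.6   0.7] 0.0495 yaw 93.48 F along 0.11 lat -0.32 z -0.27 8.6
```

```bash
python3 -m jog '[[100,4,0,0,0],[100,5,0,0,0],[100,5,0,0,0],[100,5,0,0,0],[100,5,0,0,0],[100,5,0,0,0],[100,5,0,0,0],[100,5,0,0,0],[100,5,0,0,0],[100,5,0,0,0]]';  python3 -m jog '[[100,5,0,0,0],[100,5,0,0,0],[100,5,0,0,0],[100,5,0,0,0],[100,5,0,0,0],[100,5,0,0,0],[100,5,0,0,0],[100,5,0,0,0]]'; python3 -c "
from h import *
look()"
```

```text
clock: 9.43
tool_pos: [0.4902, 0.0115, 0.0496]
ee_rot: [-3.137, -0.001, 1.63]
force: [0.5, -4.0, -2.4]
opening: 0.612
grip_force: 1.8
clock: 10.1
tool_pos: [0.488, 0.0485, 0.0502]
ee_rot: [-3.137, 0.003, 1.627]
force: [0.4, -12.7, 9.9]
opening: 0.607
grip_force: 6.6
wrist 72218 rect [73.3  2.6] [97.6 96.5] 89.8 slope [0.201 0.   ] x 25.1 121.7
top 489 rect [134.5   1.1] [ 75.6 101.3] 2.2 slope [ 0.136 -0.027] x 94.9 171.1
side 642 rect [103.5   6.2] [103.3 152.6] 87.5 slope [ 0.081 -0.101] x 29.0 181.9
tcp dock [13.1  0.7] 0.0502 yaw 93.33 F along -7.05 lat 0.3 z 7.12 10.25
```

```bash
python3 -m jog '[[100,3,0,0,0],[100,4,0,0,0],[100,4,0,0,0],[100,4,0,0,0],[100,4,0,0,0],[100,4,0,0,0],[100,4,0,0,0],[100,4,0,0,0],[100,4,0,0,0],[100,4,0,0,0]]';  python3 -m jog '[[100,4,0,0,0],[100,4,0,0,0],[100,4,0,0,0],[100,4,0,0,0],[100,4,0,0,0],[100,4,0,0,0],[100,4,0,0,0]]'; python3 -c "
from h import *
look()"
```

```text
clock: 11.08
tool_pos: [0.486, 0.0905, 0.05]
ee_rot: [-3.138, -0.002, 1.629]
force: [0.1, 0.1, 0.6]
opening: 0.61
grip_force: 0.0
clock: 11.67
tool_pos: [0.4839, 0.1182, 0.0496]
ee_rot: [-3.137, -0.001, 1.63]
force: [-0.4, -2.5, -1.3]
opening: 0.605
grip_force: 1.2
wrist 77782 rect [144.    2.5] [96.6 97.9] 89.8 slope [-0.068  0.   ] x 95.1 193.0
top 342 rect [214.1   1.8] [ 63.7 101.8] 0.5 slope [-0.096 -0.046] x 181.9 245.8
side 1688 rect [172.6   6.9] [101.3 156.3] 89.6 slope [-0.071 -0.055] x 94.1 251.0
tcp dock [82.   0.5] 0.0498 yaw 93.43 F along 0.2 lat -0.13 z 0.39 11.8167
```

```bash
python3 -m jog '[[100,4,0,0,0],[100,4,0,0,0],[100,4,0,0,0],[100,4,0,0,0],[100,3,0,0,0],[100,3,0,0,0],[100,2,0,0,0]]'; for i in 1; do python3 -m jog '[[100,2,0,0,0]]'; python3 -m jog '[[100,2,0,0,0]]'; python3 -m jog '[[100,2,0,0,0]]'; python3 -m jog '[[100,2,0,0,0]]'; done;  python3 -c "
from h import *
look()"
```

```text
clock: 12.4
tool_pos: [0.4826, 0.1423, 0.0497]
ee_rot: [-3.137, -0.001, 1.63]
force: [0.2, -2.5, -1.7]
opening: 0.61
grip_force: 1.2
clock: 12.48
tool_pos: [0.4824, 0.144, 0.0497]
ee_rot: [-3.137, -0.001, 1.63]
force: [0.7, -2.6, -1.3]
opening: 0.609
grip_force: 1.2
clock: 12.57
tool_pos: [0.4823, 0.1459, 0.0497]
ee_rot: [-3.137, -0.001, 1.63]
force: [-0.4, -1.9, -1.9]
opening: 0.604
grip_force: 1.2
clock: 12.65
tool_pos: [0.4822, 0.1478, 0.0497]
ee_rot: [-3.137, -0.001, 1.63]
force: [-0.4, -2.3, -1.0]
opening: 0.606
grip_force: 1.2
clock: 12.73
tool_pos: [0.4821, 0.1498, 0.0497]
ee_rot: [-3.137, -0.001, 1.63]
force: [0.2, -3.3, -1.6]
opening: 0.611
grip_force: 1.2
wrist 76651 rect [175.6   2.7] [97.3 99.5] 89.7 slope [-0.053  0.   ] x 126.0 225.2
top 227 rect [243.7   3. ] [100.8  51.9] 89.9 slope [-0.047 -0.046] x 217.8 269.8
side 1758 rect [204.5   7.3] [100.6 154.7] 90.0 slope [-0.069 -0.051] x 127.1 281.9
tcp dock [113.5   0.7] 0.0498 yaw 93.4 F along -0.83 lat 1.08 z 0.42 12.8833
```

```bash
for i in 1; do python3 -m jog '[[100,1,0,0,0]]'; python3 -m jog '[[100,1,0,0,0]]'; python3 -m jog '[[100,1,0,0,0]]'; python3 -m jog '[[100,1,0,0,0]]'; python3 -m jog '[[100,1,0,0,0]]'; done | grep -E "pos|force";  python3 -c "
from h import *
look()
c=np.load('/tmp/side.npz')['img'][270:400,110:310,::-1]; cv2.imwrite('pics/s5.png',cv2.resize(c,None,fx=4,fy=4))"
```

```text
tool_pos: [0.4821, 0.1505, 0.0498]
force: [1.2, -4.8, 0.3]
grip_force: 2.5
tool_pos: [0.4821, 0.1506, 0.0498]
force: [1.3, -7.6, 1.3]
grip_force: 4.0
tool_pos: [0.482, 0.1508, 0.0498]
force: [1.4, -9.1, 2.8]
grip_force: 4.7
tool_pos: [0.4819, 0.1513, 0.0498]
force: [0.8, -10.1, 2.7]
grip_force: 4.8
tool_pos: [0.4817, 0.1521, 0.0497]
force: [1.6, -9.2, 1.9]
grip_force: 4.8
wrist 77027 rect [178.    3.4] [99.2 98.2] 89.6 slope [-0.052  0.001] x 128.7 227.3
top 188 rect [262.8   9.6] [ 41.3 106.9] 21.0 slope [-0.139 -0.06 ] x 224.9 269.9
side 1856 rect [205.6   7.6] [102.9 156.8] 89.0 slope [-0.064 -0.047] x 127.7 283.9
tcp dock [115.6   1. ] 0.0497 yaw 93.27 F along -8.15 lat -0.52 z 2.28 13.45
```

View pics/s5.png

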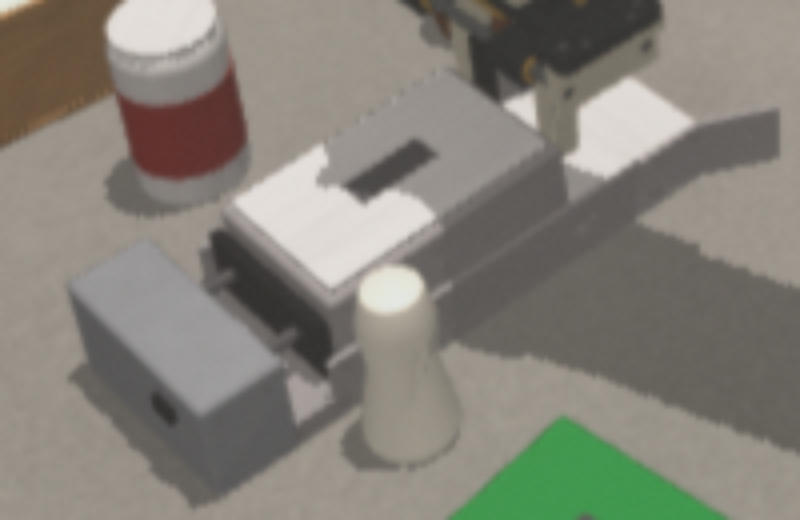

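The crop shows the pan's front at the black plate (270,300), with its rear still up on the crest and the fingers behind it (560,100). The force rose when the tool reached y≈0.1505, which marks the plate contact. I need about 12 mm more.

```bash
(python3 -m jog '[[100,1,0,0,0],[100,1,0,0,0],[100,1,0,0,0]]'; python3 -m jog '[[100,1,0,0,0],[100,1,0,0,0],[100,1,0,0,0]]'; python3 -m jog '[[100,1,0,0,0],[100,1,0,0,0],[100,0,0,0,0]]') | grep -E "pos|force";  python3 -c "
from h import *
look()"
```

```text
tool_pos: [0.4815, 0.1547, 0.0496]
force: [2.6, -9.9, -0.1]
grip_force: 5.1
tool_pos: [0.4813, 0.1574, 0.0495]
force: [1.8, -11.1, -0.4]
grip_force: 5.5
tool_pos: [0.4811, 0.1594, 0.0494]
force: [2.1, -11.0, -4.1]
grip_force: 5.1
wrist 77130 rect [185.5   3.6] [97.7 98.7] 89.5 slope [-0.049  0.001] x 135.9 235.1
top 99 rect [264.7  19.4] [32.9 87.7] 24.5 slope [ 0.044 -0.09 ] x 231.5 269.7
side 1783 rect [213.1   7.9] [103.5 155. ] 89.2 slope [-0.065 -0.048] x 135.0 290.9
tcp dock [122.7   1.2] 0.0494 yaw 93.23 F along -10.22 lat -0.86 z -3.1 14.35
```

```bash
(python3 -m jog '[[100,1,0,0,0],[100,1,0,0,0],[100,1,0,0,0],[100,0,0,0,0]]'; python3 -m jog '[[100,0,0,3,0],[100,0,0,3,0],[100,0,0,3,0],[100,0,0,3,0],[100,0,0,0,0]]') | grep -E "pos|force";  python3 -c "
from h import *
look()"
```

```text
tool_pos: [0.4809, 0.1619, 0.0493]
force: [1.9, -10.9, -3.0]
grip_force: 5.7
tool_pos: [0.4808, 0.1613, 0.0374]
force: [2.1, -13.6, 1.2]
grip_force: 6.9
wrist 83638 rect [184.9   3.2] [98.5 96.6] 89.7 slope [0.001 0.   ] x 136.7 233.5
top 75 rect [259.6  34.8] [28.1 65. ] 36.5 slope [ 0.007 -0.165] x 229.0 269.7
side 1920 rect [215.4   6.6] [102.6 153.1] 89.5 slope [-0.015 -0.032] x 139.1 291.7
tcp dock [124.7   1.4] 0.0375 yaw 93.2 F along -13.32 lat -0.46 z 0.26 15.25
```

Flat now (slope 0.001). I'll back off slowly so the lip catches the rear.

```bash
(python3 -m jog '[[100,-1,0,0,0],[100,-1,0,0,0],[100,-1,0,0,0],[100,-1,0,0,0],[100,-1,0,0,0],[100,-1,0,0,0],[100,-1,0,0,0],[100,-1,0,0,0],[100,-1,0,0,0],[100,-1,0,0,0]]'; python3 -m jog '[[100,-2,0,0,0],[100,-3,0,0,0],[100,-5,0,0,0],[100,-8,0,0,0],[100,-10,0,0,0],[100,0,0,0,0]]') | grep -E "pos|force";  python3 -c "
from h import *
look()"
```

```text
tool_pos: [0.482, 0.1566, 0.0379]
force: [0.2, 1.2, 0.1]
grip_force: 0.0
tool_pos: [0.4833, 0.1249, 0.0376]
force: [0.1, -0.1, -1.0]
grip_force: 0.0
wrist 59710 rect [164.1   2.6] [98.3 65.9] 89.9 slope [0.003 0.   ] x 131.1 197.1
top 440 rect [227.5   1.9] [ 84.6 103.1] 0.2 slope [ 0.005 -0.012] x 185.1 269.8
side 1843 rect [204.    6.2] [143.3 101.1] 0.1 slope [ 0.007 -0.025] x 132.3 275.7
tcp dock [90.7  0.7] 0.0378 yaw 93.33 F along 0.99 lat 0.52 z 0.83 16.7333
```

```bash
python3 -m jog '[[100,-20,0,0,0],[100,-10,0,-30,0],[100,0,0,-40,0],[100,0,0,-40,0],[100,-30,0,-40,0],[100,-40,0,0,0],[100,-40,0,0,0],[100,-30,0,0,0],[100,0,0,0,0],[100,0,0,0,0]]' | grep -E "pos|force";  python3 - <<'E'
from h import *
for n in('wrist','top','side'):
    c=grab(n); W=pts(c); d=todock(W); z=W[...,2]
    m=(d[...,0]>110)&(d[...,0]<300)&(abs(d[...,1])<62)&(z>.066)&(z<.1)
    if m.sum()>100:
        r=cv2.minAreaRect(d[m].astype(np.float32)); print(n,m.sum(),r,np.median(z[m]))
a=np.load('/tmp/side.npz')['img'][250:400,110:310,::-1]; b=np.load('/tmp/top.npz')['img'][170:320,110:310,::-1]
cv2.imwrite('pics/end.png',cv2.resize(np.hstack([a,b]),None,fx=2,fy=2,interpolation=cv2.INTER_CUBIC))
E
```

```text
tool_pos: [0.4937, -0.0385, 0.1809]
force: [-0.2, 0.7, -0.3]
grip_force: 0.0
top 2069 ((203.6257781982422, 1.0213699340820312), (104.50443267822266, 156.94183349609375), 89.84263610839844) 0.07444591736541217
side 2395 ((209.28102111816406, 4.2725982666015625), (106.33342742919922, 156.5126190185547), 89.37130737304688) 0.07388091350753945
```

View pics/end.png

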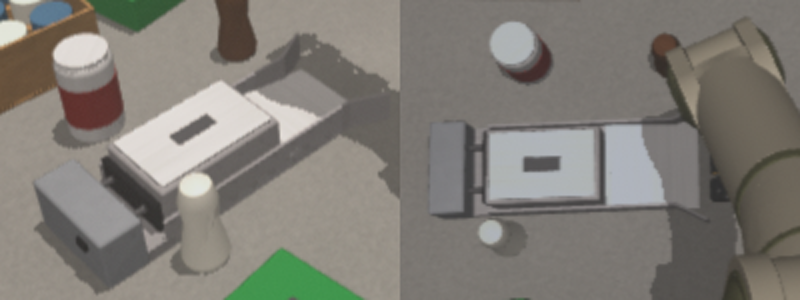

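The pan lies flat in the bay at about dock x=206 mm, y≈2 mm, against the end plate and with its rear behind the lip. Its top is about 75 mm high, where 76 is expected. The shakers and can stand where they were.

```bash
python3 -c "
from station import robot
print(robot.finish_job())"
```

```text
the job is handed in; nothing more can be done
None
```

The steel pan lies flat in the dock bay, caught between the lip and the end plate, with the gripper well clear and nothing else seen to have moved; the job is handed in, but no verdict was returned.

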